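# Turn the puzzle tube catch-up and clamp the stop

### The job

Roll the storage tube along its cork-faced rest, without lifting it, until its metal catch is squarely on top. Then, leaving it there, slide the stop along its rail until the stop plate just meets the tube, and turn the clamp knob clockwise all the way to lock the stop. Do not disturb the other things on the table.

Things in the scene. Friction and masses are not known exactly. Their poses are not given: they have to be found in the camera images.
- rest: fixed board; its underside lies on the table, origin there, below the middle of the cork facing. x: along the tube's length; y: the way the tube rolls and the stop slides. Cork top 16 mm above the table, 190 mm along x, 400 mm along y (-200 to +200). An aluminium guide rail 22 mm wide runs along y at x = +140 mm.
- tube: white tube, 160 mm long, 0.2 to 0.35 kg, across the cork. Origin: its centre, 41 mm above the table; x along the tube, same way as the rest's x. Rolls on two end caps 50 mm across, 14 mm wide; barrel between them 40 mm across, its top 61 mm above the table. Bare at -x of the centre: pressed there from above and dragged it rolls 1 rad per 45 mm of finger, 25 mm of tube; stays where left.
- catch_top (a point): middle of the outer face of the dark steel catch, 42 x 16 mm, firmly fixed to the tube, 4 mm proud of the barrel, 24 mm from the axis, 41 mm to +x of the tube's centre. Its x axis runs along the tube; z points outwards through the catch, straight up when the catch is on top. (Ignore tube's own roll.) A narrow grey hinge rib runs along the barrel on the side away from the catch.
- stop_face (a point): on the -y face of the stop plate, which meets the tube; 41 mm above the table, at the rest's x = 0; axes as rest. The plate: aluminium bar 12 mm thick, 24 to 50 mm above the table, across the cork to the saddle on the rail. It starts beyond the tube at +y. Plate and tube just meet when the tube's centre is 25 mm to -y of this face.
- stop (a joint): how far the saddle with the stop plate has been slid from the rail's +y end towards -y, m (0 to 0.28). Takes about 2 N while the clamp is free; it can be moved by the clamp knob or by pushing the plate or saddle. A brisk bump sends the tube rolling on, so close up slowly (about 10 mm/s).
- clamp (a joint): turn of the clamp knob, rad: 0 free, grows clockwise seen from above, end stop at 1.4. From about 1.15 a brake bears on the rail; at the end stop the saddle is locked (holds about 20 N). Takes 0.1 to 0.2 N m; stays where left.
- clamp_grip (a point): grip point of the clamp knob on top of the saddle, on its vertical axis, 95 mm above the table. The black knob has an upright bar 42 mm long, 14 mm thick, top 7 mm above this point; below the bar is a 44 mm disc, its top 23 mm below this point. Its x axis runs along the bar; at clamp = 0 that is the rest's x.
- mug: bystander: white mug, 80 mm across, 90 mm tall; origin at the centre of its foot.
- glue: bystander: white glue bottle, 52 mm across, 140 mm tall; origin at the centre of its foot.
- tray: bystander: white sorting tray with jigsaw pieces, 160 x 200 x 25 mm; origin at the centre of its underside.
Not all that is in view belongs to the job. Leave any purple or turquoise look-alike of the tube alone.

How it is judged (in metres and radians):
On the way, in this order (a step that is already met when the one before it is completed fails the run):
1. the tube lies on the rest with its catch on top (within 15 degrees), the stop still clear of it and the clamp still free (angle between catch_top's own z axis and vertical below 0.26 rad and z of tube in the frame of rest below 0.044 m and y of tube in the frame of stop_face below -0.031 m and value of joint clamp below 0.6 rad), for 0.2 s.
2. the stop plate is brought up to the tube (gap under 5 mm), the catch still on top (angle between catch_top's own z axis and vertical below 0.26 rad and y of tube in the frame of stop_face above -0.03 m and value of joint clamp below 0.9 rad), for 0.2 s.
3. the clamp knob is turned clockwise to lock the stop (value of joint clamp above 1.25 rad), for 0.1 s.
At the end, for the whole second after the job is handed in: The tube rests on the cork, lying straight (within 7 degrees), at rest, its catch within 15 degrees of straight up; the stop plate is within 5 mm of the tube and the clamp knob is turned home (beyond 1.25 rad of 1.4) (angle between catch_top's own z axis and vertical below 0.26 rad and y of tube in the frame of stop_face between -0.03 and -0.02 m and angle between the x axis of tube and the x axis of rest, either way round below 0.12 rad and z of tube in the frame of rest between 0.038 and 0.044 m and value of joint clamp above 1.25 rad and linear speed of tube below 0.01 m/s and angular speed of tube below 0.3 rad/s); the robot touches nothing.
It fails at once if the tube is lifted off the rest (z of tube in the frame of rest above 0.056 m).
It fails at once if another thing on the table is moved more than 30 mm (distance of any of mug, glue, tray from where it was at the start of the episode above 0.03 m).
It also fails if it takes over 72 s, if anything falls off the work surface, if the arm or the gripper's body presses on something with over 40 N, if the wrist force passes 120 N, or if a joint passes its speed limit or range.

### The arm

A 7-joint arm with a two-finger parallel gripper is mounted at the origin on the work surface. World frame = base frame: x ahead of the robot, y to its left, z up, the work surface at z = 0. Lengths are in m, angles in degrees, forces in N, time in s.
With the tool pointing down it reaches from about 0.425 to 0.875 m from the base axis. Payload 4.7 kg.
Tool frame: the origin (TCP) lies midway between the tips of the shut fingers; the grasp point (between the pads) lies 19 mm behind it; z points along the fingers, y is the direction in which the jaws open and shut (so a half turn about z gives the same grasp; the last joint's range is limited). The gripper opens to 87 mm and grips with 3 to 60 N. Pads are 19 mm wide; open, the fingers measure 117 mm over their backs; the gripper's body (75 mm by 190 mm) begins 51 mm behind the grasp point.
Start: joints at [-62.389, 18.392, -4.016, 83.108, 1.295, 78.541, -3.26], TCP at [0.293, 0.58, 0.223] pointing down, gripper open.
Joint ranges: [-163.93, 163.93], [-17.29, 119.83], [-79.2, 71.16], [3.27, 140.29], [-89.18, 269.18], [5.43, 117.66], [-154.24, 154.24]. Speed limits (degrees/s): [147.25, 147.25, 180, 180, 180, 180, 180].

### API

Orientations are given as [roll, pitch, yaw] about the fixed x, y, z axes, in that order (R = Rz(yaw) Ry(pitch) Rx(roll)).
In Python, from plant import env gives the robot as it stands. Calls block until the motion is done:
- env.reach(position, orientation): joint-space move of the TCP to a pose.
- env.servo_line(position, attitude=None, vel=0.15, threshold=None): straight line of the TCP; attitude=None keeps the orientation; vel is the mean speed in m/s. With threshold (N) it stops when the force on the tool has changed by that much, and returns True; else False.
- env.movej(angles): joint-space move.
- env.set_gripper(opening, effort=None): finger opening in m; effort is the grip in N (None keeps the last); returns when the fingers have stopped.
- env.wait(seconds).
- env.ik(position, orientation): joint angles nearest the present ones, or None.
- env.state(): the state.
- env.camera(name): name is "side" or "top" or "wrist"; returns (picture, depth): 420x560x3 uint8, red, green, blue; 420x560 float32, m along the optical axis (not along the pixel's ray), 0 where there is no reading.
- env.camera_model(name): a dict with "K" (3x3 intrinsics, pixels), "dist" ([k1, k2, p1, p2, k3] as OpenCV has them; the pictures are not rectified), "extrinsics" (4x4, takes a point from world to camera coordinates). Camera axes: x right, y up, looking along -z (the intrinsics and any distortion apply to the point x, -y, -z); pixel columns grow to the right and rows downward; lengths in m; the calibration is good to about 2 mm. A picture is of the moment at which its call begins: read the wrist's pose just before it. camera_model takes no time and is no camera call; for the wrist camera it gives the pose at the moment of the call.
A pose or a line that the arm cannot do raises env.MotionError and nothing moves.
- env.close_job(): hands the job in, once; it reports no verdict.
The state is a dict: "time_s": time; "joints": joint angles; "joint_vel": joint speeds; "tau": joint torques, N m; "ee_pos": TCP position; "tool_rot": TCP orientation; "wrist_force": force on the tool from outside, world axes, zero at the start; "wrist_torque": the same for the moment, N m; "opening": finger opening in m.
Only numpy, scipy, OpenCV 4.12 (cv2) and the standard library are available. Lean on these libraries where they do the work, as an engineer would, in place of code of your own. Each camera call takes 0.05 s, during which the arm holds its last target.

## Working session

There is one attempt and no reset: what is moved stays moved. The work goes in short steps, each a Python script; the robot and the scene stay as the last script left them, time stands still between calls to the robot, and variables do not carry over. Pictures are saved under pics/ and viewed, and the job is handed in when it is done.

```bash
ls; mkdir -p pics; cat > h.py <<'E'
import numpy as np, cv2
from plant import env
def save(n,im): cv2.imwrite('pics/'+n+'.png',cv2.cvtColor(im,cv2.COLOR_RGB2BGR))
def ray(m,uv):
    uv=np.array(uv,float).reshape(-1,1,2)
    p=cv2.undistortPoints(uv,np.array(m['K'],float),np.array(m['dist'],float)).reshape(-1,2)
    d=np.c_[p[:,0],-p[:,1],-np.ones(len(p))]
    E=np.array(m['extrinsics']);R=E[:3,:3];t=E[:3,3]
    return -R.T@t, d@R   # origin, dirs (unit depth)
def onplane(m,uv,z):
    o,d=ray(m,uv); s=(z-o[2])/d[:,2]
    return o+d*s[:,None]
def pts(m,uv,dep):
    o,d=ray(m,uv); return o+d*np.array(dep).reshape(-1,1)
def proj(m,P):
    P=np.array(P,float).reshape(-1,3);E=np.array(m['extrinsics']);c=P@E[:3,:3].T+E[:3,3]
    q=np.c_[c[:,0],-c[:,1],-c[:,2]]
    return cv2.projectPoints(q,np.zeros(3),np.zeros(3),np.array(m['K'],float),np.array(m['dist'],float))[0].reshape(-1,2)
E
python3 - <<'E'
from h import *
s=env.state();print(s['time_s'],s['ee_pos'],s['tool_rot'],s['wrist_force'])
for n in ['side','top','wrist']:
    m=env.camera_model(n);im,d=env.camera(n);save(n+'0',im);np.savez(n+'0.npz',im=im,d=d,K=m['K'],dist=m['dist'],extrinsics=m['extrinsics'])
    print(n,np.round(m['K'],1).tolist(),np.round(ray(m,[[280,210]])[0],3))
E
```

```text
pics
0.0 [0.2928906  0.57966729 0.2214955 ] [-1.79895174e+02  7.20330517e-03  1.53200929e+02] [-0.14014619  0.26653719 -0.95926313]
side [[500.5, 0.0, 278.7], [0.0, 500.5, 211.9], [0.0, 0.0, 1.0]] [0.077 1.218 1.274]
top [[417.0, 0.0, 273.5], [0.0, 417.0, 203.3], [0.0, 0.0, 1.0]] [ 0.194 -0.     1.447]
wrist [[363.3, 0.0, 277.5], [0.0, 363.3, 208.6], [0.0, 0.0, 1.0]] [0.231 0.611 0.385]
```

View pics/side0.png

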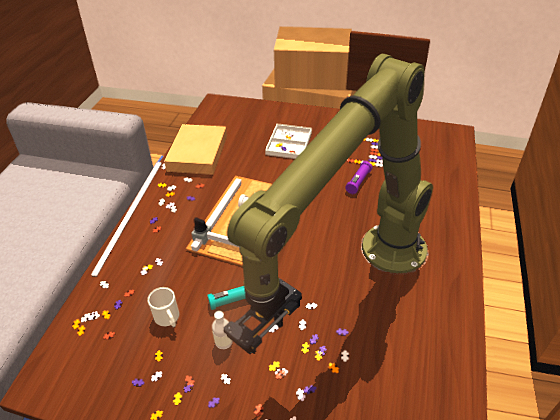

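View pics/top0.png

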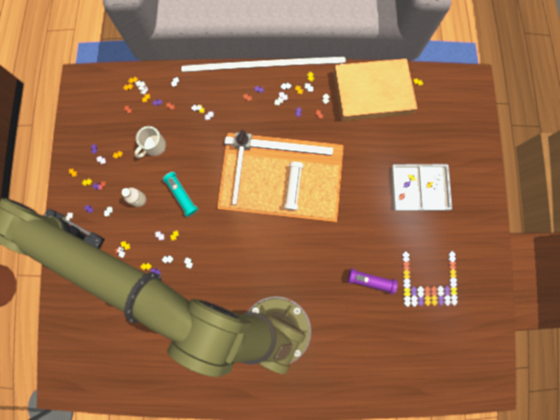

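View pics/wrist0.png

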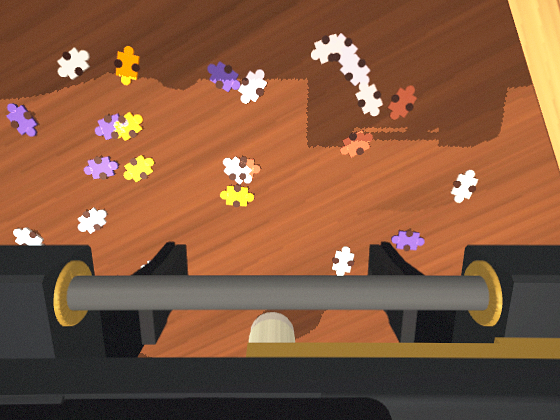

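```bash
python3 - <<'E'
from h import *
z=np.load('top0.npz');im=z['im'];d=z['d']
save('topcrop',cv2.resize(im[120:230,205:355],None,fx=5,fy=5,interpolation=cv2.INTER_CUBIC))
v,u=np.mgrid[0:420,0:560]
P=pts(z,np.c_[u.ravel(),v.ravel()],d.ravel()).reshape(420,560,3)
for (a,b) in [(242,140),(294,186),(290,205),(297,165),(237,180),(270,190),(300,149),(320,200),(150,250)]: print((a,b),np.round(P[b,a],3),im[b,a])
hsv=cv2.cvtColor(im,cv2.COLOR_RGB2HSV)
np.save('P0.npy',P)
# cork mask by height and box
m=((P[...,2]>0.008)&(v>125)&(v<228)&(u>210)&(u<350)).astype(np.uint8)
c=max(cv2.findContours(m,cv2.RETR_EXTERNAL,cv2.CHAIN_APPROX_NONE)[0],key=cv2.contourArea)
r=cv2.minAreaRect(c);print(r);bx=cv2.boxPoints(r);print(np.round(onplane(z,bx,0.016),4))
E
```

```text
(242, 140) [0.637 0.116 0.096] [68 56 49]
(294, 186) [ 0.486 -0.06   0.061] [246 247 248]
(290, 205) [ 0.419 -0.046  0.071] [245 247 245]
(297, 165) [ 0.557 -0.071  0.069] [243 246 246]
(237, 180) [0.509 0.134 0.052] [245 247 244]
(270, 190) [0.481 0.022 0.015] [244 201 112]
(300, 149) [ 0.624 -0.084  0.036] [246 249 246]
(320, 200) [ 0.447 -0.154  0.009] [240 187 103]
(150, 250) [0.27  0.442 0.   ] [143  83  50]
((281.006103515625, 174.9451141357422), (120.37035369873047, 81.16717529296875), 6.340191841125488)
[[ 0.4146  0.207   0.016 ]
 [ 0.7094  0.1826  0.016 ]
 [ 0.6597 -0.2479  0.016 ]
 [ 0.3686 -0.2083  0.016 ]]
```

View pics/topcrop.png

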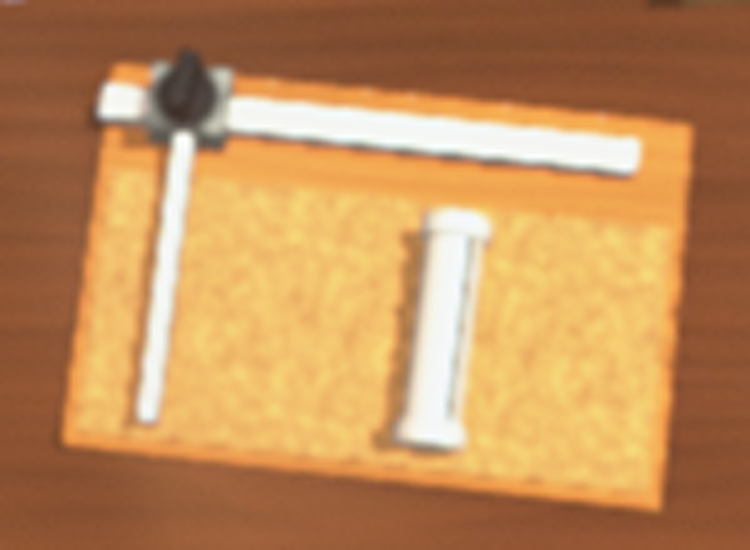

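```bash
python3 - <<'E'
from h import *
z=np.load('top0.npz');im=z['im'];P=np.load('P0.npy')
v,u=np.mgrid[0:420,0:560]
hsv=cv2.cvtColor(im,cv2.COLOR_RGB2HSV)
box=(v>118)&(v<230)&(u>208)&(u<352)
# board: orange & bright
m=(box&(hsv[...,2]>200)).astype(np.uint8)
m=cv2.morphologyEx(m,cv2.MORPH_CLOSE,np.ones((9,9)))
c=max(cv2.findContours(m,cv2.RETR_EXTERNAL,cv2.CHAIN_APPROX_NONE)[0],key=cv2.contourArea)
ap=cv2.approxPolyDP(c,5,True).reshape(-1,2);print(ap.tolist());print(np.round(onplane(z,ap,0.012),3))
w=box&(hsv[...,1]<60)&(hsv[...,2]>150)
def fit(mask,name,zp):
    uv=np.c_[u[mask],v[mask]]; Q=onplane(z,uv,zp)[:,:2]
    c=Q.mean(0);q=Q-c;_,_,V=np.linalg.svd(q,full_matrices=False)
    a=q@V.T;print(name,len(uv),'c',c.round(4),'dir',V[0].round(4),'ang',np.degrees(np.arctan2(V[0,1],V[0,0])).round(2),'ext',np.ptp(a,0).round(3),'mid',(c+((a.max(0)+a.min(0))/2)@V).round(4))
tube=w&(u>280)&(u<308)&(v>160); fit(tube,'tube',0.06)
rail=w&(v<158)&(u>255); fit(rail,'rail',0.036)
plate=w&(u>228)&(u<246)&(v>152); fit(plate,'plate',0.05)
k=box&(hsv[...,2]<90); print('knob')
uv=np.c_[u[k],v[k]];print(len(uv),uv.mean(0)); fit(k,'knob',0.095)
# knob top pixels by depth
kk=box&(P[...,2]>0.09);print(kk.sum(),P[kk].mean(0),P[kk].max(0),P[kk].min(0))
m=env.camera_model('wrist');E=np.array(m['extrinsics']);print(np.round(E[:3,:3],3))
for yaw in (-10,170,-100,80):
  for p in ([.46,-.05,.2],[.64,.11,.12],[.6,-.1,.12],[.46,-.15,.1]):
    q=env.ik(p,[180,0,yaw]);print(yaw,p,None if q is None else np.round(q,0))
E
```

```text
[[228, 133], [218, 208], [336, 221], [342, 145], [249, 135], [249, 147], [234, 147], [235, 134]]
[[ 0.692  0.174  0.012]
 [ 0.417  0.203  0.012]
 [ 0.372 -0.208  0.012]
 [ 0.647 -0.236  0.012]
 [ 0.684  0.098  0.012]
 [ 0.639  0.097  0.012]
 [ 0.639  0.151  0.012]
 [ 0.688  0.149  0.012]]
tube 531 c [ 0.4879 -0.0583] dir [-0.9911  0.1335] ang 172.33 ext [0.166 0.044] mid [ 0.4893 -0.0585]
rail 555 c [ 0.631  -0.0612] dir [0.1085 0.9941] ang 83.77 ext [0.271 0.027] mid [ 0.631  -0.0619]
plate 225 c [0.5186 0.1332] dir [-0.9944  0.1056] ang 173.94 ext [0.181 0.016] mid [0.5156 0.1338]
knob
112 [245.09821429 137.32142857]
knob 112 c [0.6473 0.1055] dir [-0.2107  0.9775] ang 102.17 ext [0.357 0.047] mid [ 0.6803 -0.0398]
109 [0.42928214 0.06116389 0.75483923] [0.67308666 0.12927836 1.4467192 ] [ 1.94021426e-01 -1.10614873e-04  9.02261625e-02]
[[ 0.45   0.893 -0.002]
 [-0.863  0.434 -0.258]
 [-0.23   0.118  0.966]]
-10 [0.46, -0.05, 0.2] [ -31.   -6.   32.  111.    3.   73. -100.]
-10 [0.64, 0.11, 0.12] [ -36.   24.   31.   91.  -13.   68. -103.]
-10 [0.6, -0.1, 0.12] [-27.  21.  41.  98. -15.  67. -81.]
-10 [0.46, -0.15, 0.1] [-31.   4.  48. 116.  -4.  61. -81.]
170 [0.46, -0.05, 0.2] [-25.  -5.  27. 111.   2.  73.  81.]
170 [0.64, 0.11, 0.12] [-25.  22.  16.  91.  -7.  68.  73.]
170 [0.6, -0.1, 0.12] [-22.  19.  35.  98. -12.  67.  96.]
170 [0.46, -0.15, 0.1] [-29.   4.  46. 116.  -3.  61.  98.]
-100 [0.46, -0.05, 0.2] None
-100 [0.64, 0.11, 0.12] [ 35.  40. -68.  89.  37.  77. 133.]
-100 [0.6, -0.1, 0.12] [ 58.  34. -67.  95.  32.  74. 154.]
-100 [0.46, -0.15, 0.1] None
80 [0.46, -0.05, 0.2] [-17.  -5.  19. 111.   2.  73.  -8.]
80 [0.64, 0.11, 0.12] [-32.  23.  26.  91. -11.  68. -14.]
80 [0.6, -0.1, 0.12] [-23.  20.  37.  98. -13.  67.   7.]
80 [0.46, -0.15, 0.1] [-30.   4.  47. 116.  -3.  61.   9.]
```

```bash
python3 - <<'E'
from h import *
env.reach([.43,-.11,.25],[180,0,174]); env.servo_line([.43,-.11,.17],vel=.2)
s=env.state();print(s['time_s'],s['ee_pos'],s['tool_rot'],s['joints'])
m=env.camera_model('wrist');im,d=env.camera('wrist');save('w1',im);np.savez('w1.npz',im=im,d=d,K=m['K'],dist=m['dist'],extrinsics=m['extrinsics'])
E
```

```text
3.2 [ 0.43048219 -0.1098424   0.17056728] [-1.79985164e+02  1.88186985e-02  1.74028600e+02] [-12.17380706  -6.00022829  21.84343667 115.53786554   2.38617087
  70.0306186   92.77517181]
```

View pics/w1.png

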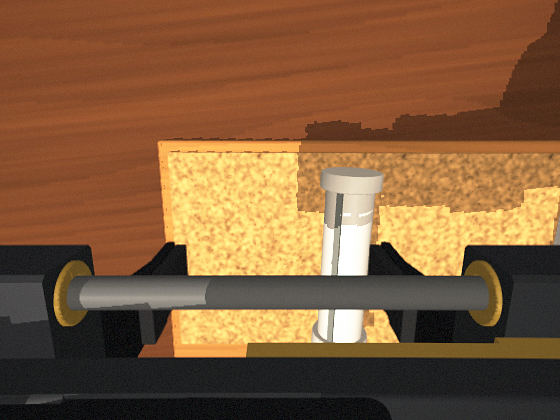

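```bash
python3 - <<'E'
from h import *
from scipy.optimize import least_squares
z=np.load('w1.npz');im=z['im'];d=z['d']
save('w1crop',cv2.resize(im[160:275,300:400],None,fx=5,fy=5,interpolation=cv2.INTER_CUBIC))
v,u=np.mgrid[195:268,318:378]
P=pts(z,np.c_[u.ravel(),v.ravel()],d[195:268,318:378].ravel())
g=im[195:268,318:378].reshape(-1,3).astype(int)
th=np.radians(-6.1);ex=np.array([np.cos(th),np.sin(th)]);ey=np.array([-ex[1],ex[0]])
X=P[:,:2]@ex;Y=P[:,:2]@ey;Z=P[:,2]
k=(Z>.045)&(Z<.07)
f=lambda p:np.hypot(Y[k]-p[0]-p[2]*(X[k]-.45),Z[k]-p[1])-.02
r=least_squares(f,[np.median(Y[k]),.041,0],loss='soft_l1',f_scale=.001);print(r.x,np.std(r.fun),X[k].min(),X[k].max())
for row in (220,235,250,262):
    print(row,[tuple(im[row,c].tolist()) for c in range(324,348,2)])
gray=g.max(1)
rib=k&(np.ptp(g,axis=1)<40)
for row in (210,225,240,255):
  s=(v.ravel()==row)&k
  a=np.degrees(np.arctan2(Y-r.x[0]-r.x[2]*(X-.45),Z-r.x[1]))
  print(row,[(int(c),int(b),int(t)) for c,b,t in zip(u.ravel()[s][::2],gray[s][::2],a[s][::2])])
E
```

```text
[-0.0053155   0.04200213 -0.02140434] 0.0007684233951656391 0.4314392535151732 0.4981978305344064
220 [(120, 113, 105), (154, 142, 126), (171, 156, 139), (189, 175, 153), (202, 184, 163), (191, 176, 157), (106, 105, 95), (107, 105, 95), (95, 92, 86), (234, 219, 193), (228, 215, 189), (234, 221, 198)]
235 [(230, 219, 196), (248, 240, 222), (253, 248, 235), (254, 252, 243), (255, 255, 250), (175, 169, 151), (180, 176, 156), (181, 178, 158), (195, 205, 189), (255, 255, 255), (254, 255, 254), (254, 255, 254)]
250 [(242, 230, 210), (251, 244, 227), (254, 251, 240), (254, 253, 245), (255, 255, 242), (176, 173, 154), (181, 176, 156), (136, 134, 121), (255, 255, 255), (254, 255, 254), (254, 255, 254), (254, 255, 254)]
262 [(247, 237, 219), (253, 248, 234), (254, 252, 242), (255, 255, 253), (174, 170, 151), (177, 173, 156), (182, 179, 159), (207, 220, 200), (255, 255, 255), (254, 255, 254), (254, 255, 254), (254, 255, 254)]
210 [(326, 148, -79), (328, 169, -67), (330, 182, -58), (332, 192, -50), (334, 208, -44), (336, 95, -38), (338, 105, -31), (340, 104, -28), (342, 153, -25), (344, 228, -20
[... 705 characters left out ...]
55, -42), (334, 177, -38), (336, 184, -32), (338, 180, -27), (340, 255, -24), (342, 255, -19), (344, 255, -15), (346, 255, -10), (348, 255, -6), (350, 255, -1), (352, 255, 1), (354, 255, 7), (356, 254, 11), (358, 254, 16), (360, 254, 22), (362, 254, 29), (364, 252, 33), (366, 247, 40), (368, 229, 50), (370, 177, 63)]
255 [(323, 235, -73), (325, 249, -65), (327, 253, -55), (329, 254, -54), (331, 255, -43), (333, 174, -36), (335, 180, -31), (337, 184, -27), (339, 229, -24), (341, 255, -19), (343, 255, -15), (345, 255, -10), (347, 255, -5), (349, 255, 0), (351, 255, 3), (353, 255, 8), (355, 254, 13), (357, 254, 17), (359, 254, 23), (361, 254, 27), (363, 251, 35), (365, 244, 42), (367, 226, 56)]
```

View pics/w1crop.png

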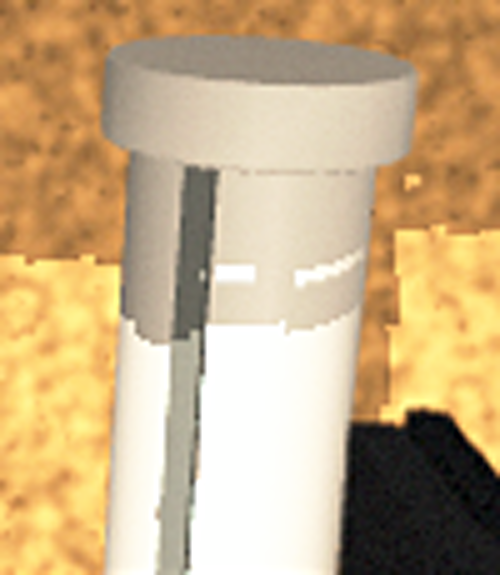

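```bash
cat >> h.py <<'E'
th=np.radians(-6.1);ex=np.array([np.cos(th),np.sin(th)]);ey=np.array([-ex[1],ex[0]])
def W(X,Y,z): p=X*ex+Y*ey; return [p[0],p[1],z]
def stroke(X,Yc,rad,zup=.09,N=6):
    """roll tube (centre Yc) by rad toward -y; returns predicted new Yc"""
    L=.045*rad; h=.010*rad
    env.servo_line(W(X,Yc+h,zup),vel=.12)
    f0=np.array(env.state()['wrist_force'])
    env.servo_line(W(X,Yc+h,.068),vel=.1)
    hit=env.servo_line(W(X,Yc+h,.055),vel=.015,threshold=N)
    s=env.state();z=s['ee_pos'][2];print('hit',hit,np.round(s['ee_pos'],4),np.round(np.array(s['wrist_force'])-f0,1))
    env.servo_line(W(X,Yc+h-L*.5,z-.0003),vel=.04)
    s=env.state();print('mid',np.round(np.array(s['wrist_force'])-f0,1),np.round(s['ee_pos'],4))
    env.servo_line(W(X,Yc+h-L,z-.0003),vel=.04)
    s=env.state();print('end',np.round(np.array(s['wrist_force'])-f0,1),np.round(s['ee_pos'],4))
    env.servo_line(W(X,Yc+h-L,zup),vel=.1)
    return Yc-.025*rad
def look(n):
    m=env.camera_model('wrist');im,d=env.camera('wrist');save(n,im);np.savez(n+'.npz',im=im,d=d,K=m['K'],dist=m['dist'],extrinsics=m['extrinsics'])
E
python3 - <<'E'
from h import *
env.set_gripper(0,20)
env.reach(W(.477,-.0053+.0086,.10),[180,0,173.9])
y=stroke(.477,-.0060,.86);print(y)
env.servo_line(W(.477,y-.05,.12))
look('w2');im,d=env.camera('top');save('t2',im);np.savez('t2.npz',im=im,d=d);print(env.state()['time_s'])
E
```

```text
hit True [ 0.4748 -0.0478  0.0609] [-1.8  0.1  4.6]
mid [-4.2  1.1  6.8] [ 0.4723 -0.0675  0.0612]
end [-4.   0.   4.6] [ 0.4702 -0.0864  0.0606]
-0.027500000000000004
8.7667
```

View pics/w2.png

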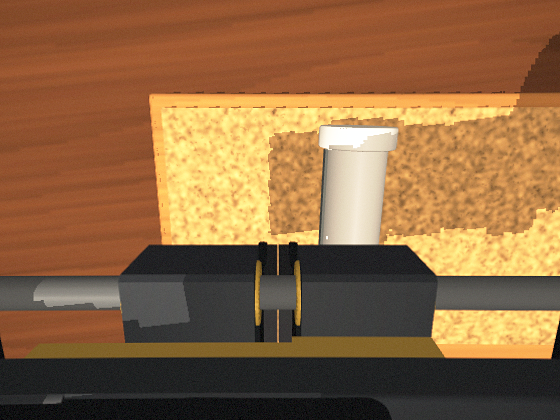

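View pics/t2.png

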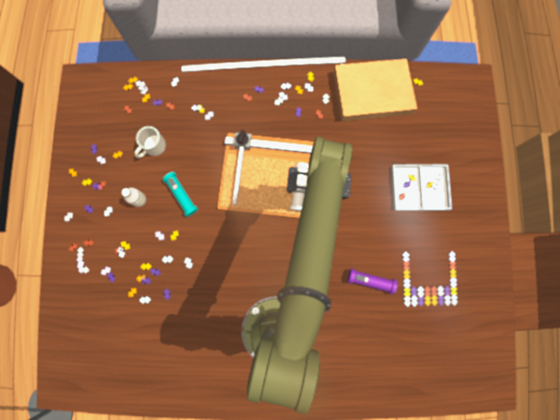

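```bash
cat >> h.py <<'E'
from scipy.optimize import least_squares
def tubefit(n,r0,r1,c0,c1):
    z=np.load(n+'.npz');im=z['im'];d=z['d']
    v,u=np.mgrid[r0:r1,c0:c1]
    P=pts(z,np.c_[u.ravel(),v.ravel()],d[r0:r1,c0:c1].ravel())
    g=im[r0:r1,c0:c1].reshape(-1,3).astype(int)
    X=P[:,:2]@ex;Y=P[:,:2]@ey;Z=P[:,2];k=(Z>.04)&(Z<.075)
    f=lambda p:np.hypot(Y[k]-p[0]-p[2]*(X[k]-.477),Z[k]-p[1])-.02
    r=least_squares(f,[np.median(Y[k]),.041,0],loss='soft_l1',f_scale=.001)
    print('fit Y,Z,slope',r.x.round(4),np.std(r.fun).round(4),X[k].min().round(3),X[k].max().round(3))
    a=np.degrees(np.arctan2(Y-r.x[0]-r.x[2]*(X-.477),Z-r.x[1]))
    return dict(z=z,im=im,u=u.ravel(),v=v.ravel(),X=X,Y=Y,Z=Z,k=k,a=a,g=g,fit=r.x)
E
python3 - <<'E'
from h import *
for z in ['w1']: tubefit('w1',198,268,318,378)
t=tubefit('w2',155,240,310,395)
for row in (170,190,210,225):
  s=(t['v']==row)&t['k']; print(row,[(int(c),int(b),int(a)) for c,b,a in zip(t['u'][s],t['g'][s].max(1),t['a'][s])][:8])
E
```

```text
fit Y,Z,slope [-0.0059  0.042  -0.021 ] 0.0008 0.434 0.5
fit Y,Z,slope [-0.0273  0.0418 -0.0249] 0.0006 0.432 0.492
170 [(322, 139, -88), (323, 64, -81), (324, 101, -71), (325, 132, -76), (326, 126, -73), (327, 165, -74), (328, 172, -68), (329, 179, -65)]
190 [(321, 88, -85), (322, 64, -81), (323, 116, -72), (324, 132, -74), (325, 135, -74), (327, 174, -65), (328, 176, -64), (329, 184, -60)]
210 [(320, 103, -86), (321, 68, -79), (322, 117, -75), (323, 134, -77), (324, 135, -71), (325, 169, -72), (326, 177, -66), (327, 183, -59)]
225 [(319, 104, -91), (320, 62, -81), (321, 119, -72), (322, 132, -75), (323, 134, -74), (324, 170, -72), (325, 174, -66), (326, 183, -63)]
```

```bash
python3 - <<'E'
from h import *
y=stroke(.477,-.0273,.86);y=stroke(.477,y,.82);print(y)
env.servo_line(W(.44,y-.035,.17),vel=.2)
look('w3');print(env.state()['time_s'])
E
```

```text
hit True [ 0.4726 -0.069   0.0609] [-1.5  2.2  5.8]
mid [-2.6  1.6  9.9] [ 0.4701 -0.0887  0.0612]
end [-2.9  0.7  5.8] [ 0.468  -0.1076  0.0607]
hit True [ 0.4703 -0.0909  0.0609] [0.5 1.6 5.6]
mid [-0.6  1.7  7.2] [ 0.4678 -0.1096  0.0612]
end [-2.1  0.2  5.6] [ 0.4659 -0.1277  0.0607]
-0.0693
15.675
```

View pics/w3.png

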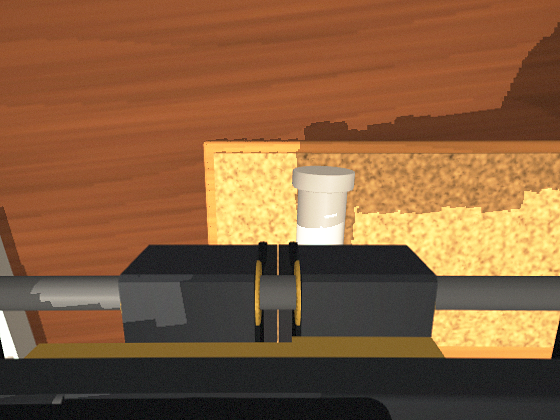

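```bash
python3 - <<'E'
from h import *
env.servo_line(W(.60,-.075,.17),vel=.25)
look('w4');im,d=env.camera('top');save('t4',im);np.savez('t4.npz',im=im,d=d);print(env.state()['time_s'])
E
```

```text
16.575
```

View pics/w4.png

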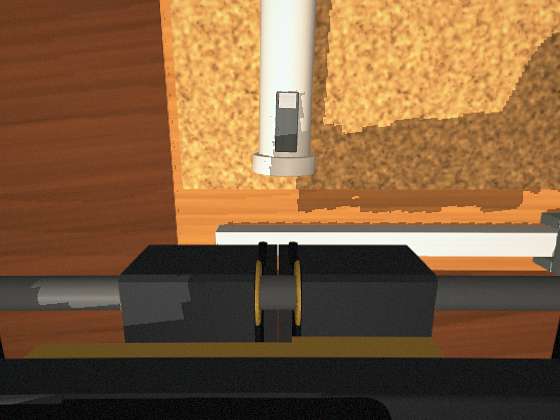

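Catch is visible near the top of the tube (about (287,120)). Measure its angle.

```bash
python3 - <<'E'
from h import *
t=tubefit('w4',10,85,255,320)
z=t['z'];im=t['im'];d=z['d'];Y0,Z0,s=t['fit']
v,u=np.mgrid[90:155,255:318];P=pts(z,np.c_[u.ravel(),v.ravel()],d[90:155,255:318].ravel())
X=P[:,:2]@ex;Y=P[:,:2]@ey-Y0-s*(X-.477);Z=P[:,2]-Z0
R=np.hypot(Y,Z)
for row in (100,110,120,130,140):
  m=(v.ravel()==row); print(row,[(int(c),round(1e3*a,1),round(1e3*b,1),int(g)) for c,a,b,g in zip(u.ravel()[m],Y[m],Z[m],im[row,255:318].max(1)) if 268<c<306][::2])
m=(R>.0225)&(R<.027)&(Z>0)&(v.ravel()>96)&(v.ravel()<148)&(abs(Y)<.012)
A=np.c_[Y[m],np.ones(m.sum())];c=np.linalg.lstsq(A,Z[m],rcond=None)[0]
print(m.sum(),'slope deg',np.degrees(np.arctan(-c[0])),'centre Y mm',Y[m].mean()*1e3,Y[m].min(),Y[m].max(),'ang',np.degrees(np.arctan2(np.median(Y[m]),np.median(Z[m]))),'X',X[m].min(),X[m].max(),Z[m].mean())
save('w4c',cv2.resize(im[80:180,240:330],None,fx=5,fy=5,interpolation=cv2.INTER_CUBIC))
E
```

```text
fit Y,Z,slope [-0.069   0.0419 -0.0216] 0.0006 0.46 0.51
100 [(269, np.float64(-12.1), np.float64(15.8), 248), (271, np.float64(-10.6), np.float64(17.5), 250), (273, np.float64(-9.2), np.float64(17.7), 250), (275, np.float64(-7.7), np.float64(18.8), 255), (277, np.float64(-6.3), np.float64(24.2), 118), (279, np.float64(-4.9), np.float64(25.3), 244), (281, np.float64(-3.5), np.float64(25.8), 232), (283, np.float64(-2.1), np.float64(25.5), 230), (285, np.float64(-0.7), np.float64(24.8), 234), (287, np.float64(0.7), np.float64(25.7), 233), (289, np.float64(2.1), np.float64(24.2), 233), (291, np.float64(3.5), np.float64(25.5), 232), (293, np.float64(4.9), np.float64(26.3), 231), (295, np.float64(6.3), np.float64(25.5), 240), (297, np.float64(7.8), np.float64(22.7), 110), (299, np.float64(9.5), np.float64(18.2), 195), (301, np.float64(11.0), np.float64(16.5), 173), (303, np.float64(12.6), np.float64(14.7), 228), (305, np.float64(14.0), np.float64(14.5), 217)]
110 [(269, np.float64(-11.9), np.float64(16.8), 248), (271, np.float64(-10.5), np.float64(16.7), 250), (273, np.float64(-9.0), np.f
[... 2993 characters left out ...]
5, np.float64(0.1), np.float64(25.2), 73), (287, np.float64(1.6), np.float64(23.3), 79), (289, np.float64(3.0), np.float64(24.0), 80), (291, np.float64(4.4), np.float64(24.6), 77), (293, np.float64(5.9), np.float64(23.5), 72), (295, np.float64(7.3), np.float64(23.5), 71), (297, np.float64(9.1), np.float64(16.9), 152), (299, np.float64(10.6), np.float64(17.5), 189), (301, np.float64(12.2), np.float64(14.8), 181), (303, np.float64(13.8), np.float64(14.6), 176), (305, np.float64(15.3), np.float64(13.3), 160)]
1135 slope deg 1.5985361898147814 centre Y mm 0.6527168033767466 -0.007343271258121091 0.0086710620049329 ang 1.6558597149440188 X 0.5186545864285562 0.5534064711814833 0.02417162796848469
```

View pics/w4c.png

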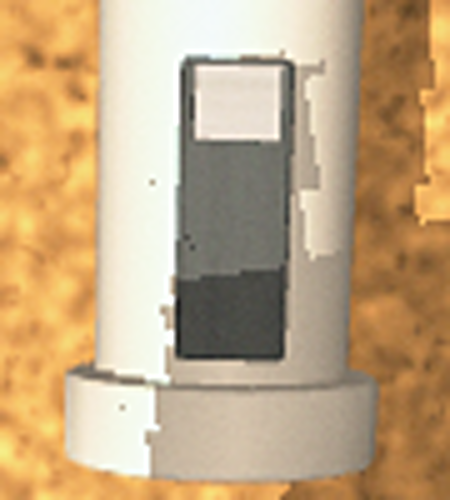

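```bash
python3 - <<'E'
from h import *
env.servo_line(W(.72,.185,.19),vel=.25)
look('w5');print(env.state()['time_s'])
z=np.load('w5.npz');v,u=np.mgrid[0:240,0:560];d=z['d'][:240]
P=pts(z,np.c_[u.ravel(),v.ravel()],d.ravel());X=P[:,:2]@ex;Y=P[:,:2]@ey;Z=P[:,2]
m=(Z>.097)&(Z<.108)&(abs(X-.63)<.05)&(abs(Y-.185)<.05)
q=np.c_[u.ravel()[m],v.ravel()[m]];print(m.sum(),q.min(0),q.max(0))
Q=onplane(z,q,.102)[:,:2];r=cv2.minAreaRect((Q*1e3).astype(np.float32));print(r);c=np.array(r[0])/1e3
print('knob',c,'X,Y',c@ex,c@ey,'Zmed',np.median(Z[m]))
E
```

```text
17.925
1357 [271  62] [299 128]
((656.223388671875, 118.21704864501953), (13.827789306640625, 41.32364273071289), 75.16504669189453)
knob [0.65622339 0.11821705] X,Y 0.6399455902937438 0.1872806660975166 Zmed 0.10268385318653966
```

View pics/w5.png

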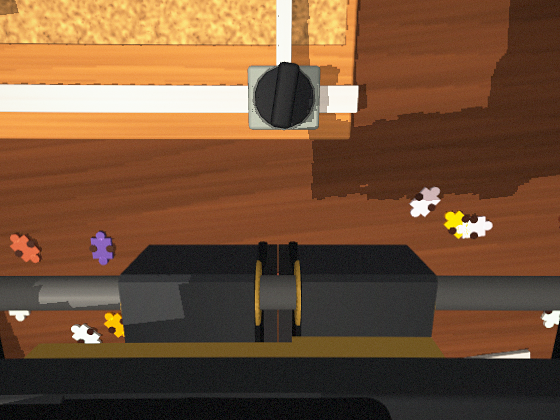

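```bash
python3 - <<'E'
from h import *
z=np.load('w5.npz');v,u=np.mgrid[0:240,0:560];d=z['d'][:240];im=z['im'][:240]
P=pts(z,np.c_[u.ravel(),v.ravel()],d.ravel());X=P[:,:2]@ex;Y=P[:,:2]@ey;Z=P[:,2]
for r in (5,20,35,50):
  m=(v.ravel()==r)&(Z>.044)&(Z<.06)&(abs(Y-.188)<.03)
  us=u.ravel()[m];e=onplane(z,[[us.min()-.5,r],[us.max()+.5,r]],.05)[:,:2];print(r,us.min(),us.max(),'X',(e@ex).round(4),'Y',(e@ey).round(4),np.median(Z[m]).round(4))
for c in (20,80,140,200):
  col=im[75:145,c].astype(int);w=np.where(col[:,2]>180)[0]+75
  e=onplane(z,[[c,w.min()-.5],[c,w.max()+.5]],.036)[:,:2];print(c,w.min(),w.max(),'X',(e@ex).round(4),'Y',(e@ey).round(4))
E
```

```text
5 276 291 X [0.5733 0.5733] Y [0.1813 0.1932] 0.0512
20 276 291 X [0.5834 0.5834] Y [0.1812 0.1933] 0.0509
35 276 291 X [0.5937 0.5937] Y [0.1812 0.1934] 0.0508
50 276 291 X [0.6042 0.6042] Y [0.1812 0.1935] 0.0508
20 85 111 X [0.6291 0.6505] Y [-0.0286 -0.0326]
80 85 111 X [0.6288 0.6502] Y [0.0201 0.017 ]
140 85 112 X [0.6286 0.6508] Y [0.0692 0.067 ]
200 86 112 X [0.6292 0.6507] Y [0.1186 0.1174]
```

```bash
python3 - <<'E'
from h import *
env.set_gripper(.05,20)
K=(.6399,.1873)
env.servo_line(W(*K,.16),attitude=[180,0,165.2],vel=.15)
env.servo_line(W(*K,.079),vel=.08)
env.set_gripper(0,25)
s=env.state();print(s['time_s'],s['opening'],s['wrist_force'],s['ee_pos'])
L=.2257
env.servo_line(W(K[0],K[1]-.20,.079),vel=.07)
s=env.state();print(s['time_s'],s['opening'],s['wrist_force'],s['ee_pos'])
look('w6');im,d=env.camera('top');save('t6',im);np.savez('t6.npz',im=im,d=d)
E
```

```text
21.575 0.013786083994005055 [0.34914719 0.39252036 0.30915284] [0.65622558 0.11828793 0.0790304 ]
24.5833 0.013946414476467398 [-4.33069672  0.74577134  3.98204498] [ 0.63468033 -0.08047978  0.07895238]
```

View pics/w6.png

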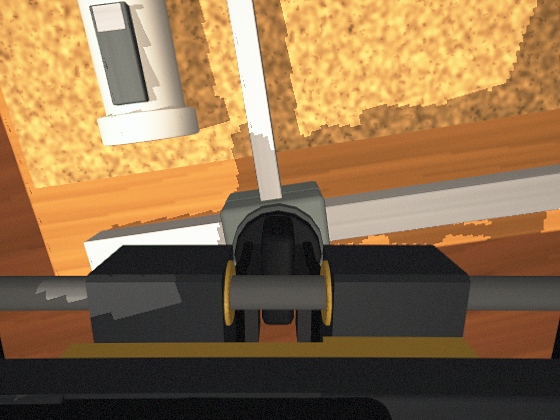

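View pics/t6.png

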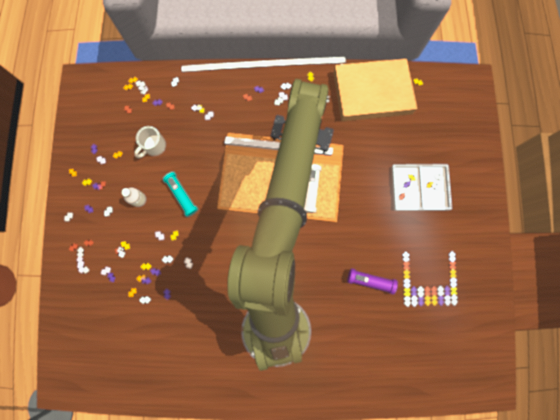

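```bash
cat > gap.py <<'E'
from h import *
def gap(n):
    z=np.load(n+'.npz');R=175;v,u=np.mgrid[0:R,0:400];d=z['d'][:R,:400]
    P=pts(z,np.c_[u.ravel(),v.ravel()],d.ravel());X=P[:,:2]@ex;Y=P[:,:2]@ey;Z=P[:,2]
    m=(Z>.047)&(Z<.0545)&(X>.545)&(X<.60)&(Y>-.06)
    # barrel: circle fit
    k=(X<.555)&(X>.50)&(Z>.045)&(Z<.064)&(Y>-.095)&(Y<-.05)&~((abs(Y+.07)<.012)&(Z>.062))
    f=lambda p:np.hypot(Y[k]-p[0],Z[k]-.0415)-.02
    r=least_squares(f,[-.07],loss='soft_l1',f_scale=.001)
    f1=[]
    for row in range(20,170,15):
        mm=(v.ravel()==row)&(Z>.046)&(Z<.056)&(Y>r.x[0]+.0255)&(X<.60)&(Y<.03)
        if mm.sum()<5: continue
        us=u.ravel()[mm];e=onplane(z,[[us.min()-.5,row],[us.max()+.5,row]],.05)[:,:2]@ey;f1.append(e)
    f1=np.array(f1);print('tube Y',r.x,np.std(r.fun),k.sum(),'face',np.round(f1,4).tolist()); return r.x[0],np.median(f1[:,0])
E
python3 - <<'E'
from gap import *
a,b=gap('w6');print('gap',b-a-.025)
E
```

```text
tube Y [-0.07017731] 0.0006163535687557128 4321 face [[-0.0188, -0.0065], [-0.0186, -0.0067], [-0.0189, -0.0068], [-0.0186, -0.0064], [-0.0189, -0.0066], [-0.0187, -0.0067], [-0.0189, -0.0069], [-0.0187, -0.0065], [-0.019, -0.0066], [-0.0187, -0.0068]]
gap 0.026392354123722227
```

```bash
python3 - <<'E'
from gap import *
K=(.6399,.1873)
env.servo_line(W(K[0],K[1]-.215,.079),vel=.03)
env.servo_line(W(K[0],K[1]-.2255,.079),vel=.008)
s=env.state();print(s['time_s'],s['opening'],s['wrist_force'],s['ee_pos'])
env.wait(.3);look('w7');print(gap('w7'))
save('w7c',cv2.resize(np.load('w7.npz')['im'][0:200,60:330],None,fx=2.8,fy=2.8,interpolation=cv2.INTER_CUBIC))
E
```

```text
26.8 0.013689560330794685 [-5.46590819  2.30082861  4.80962655] [ 0.63201021 -0.10548309  0.07895622]
tube Y [-0.07131411] 0.0005630816301919698 3903 face [[-0.0439, -0.0316], [-0.0437, -0.0317], [-0.0439, -0.0319], [-0.0437, -0.0315], [-0.044, -0.0317], [-0.0438, -0.0318], [-0.044, -0.0319], [-0.0438, -0.0316], [-0.0441, -0.0317], [-0.0438, -0.0318]]
(np.float64(-0.07131411076328477), np.float64(-0.04386513183948343))
```

View pics/w7c.png

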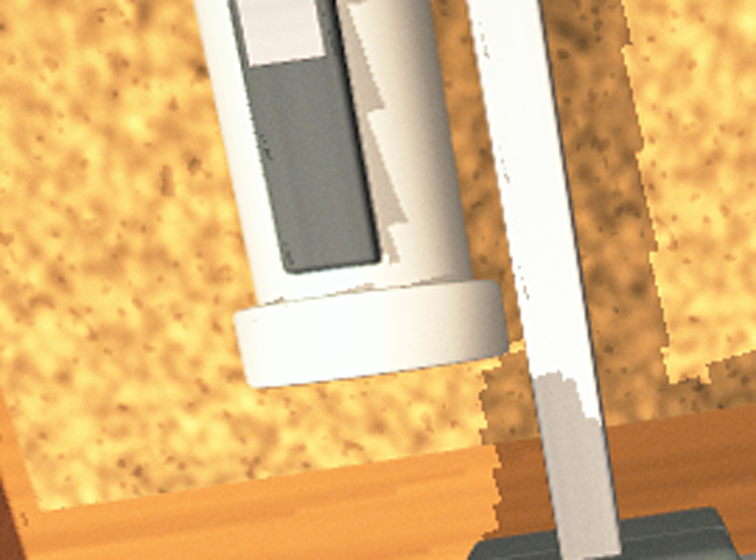

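```bash
python3 - <<'E'
from gap import *
K=(.6399,.1873)
env.servo_line(W(K[0],K[1]-.2262,.079),vel=.006)
env.wait(.3);look('w8');print(gap('w8'))
p=W(K[0],K[1]-.2262,.079)
for y in (148,130,112,94):
    env.servo_line(p,attitude=[180,0,y],vel=.05)
    s=env.state();print(s['time_s'],y,np.round(s['tool_rot'],1),np.round(s['wrist_force'],1),np.round(s['wrist_torque'],2),np.round(s['ee_pos'],4),round(s['opening'],4))
env.wait(.3)
s=env.state();print(np.round(s['tool_rot'],1),np.round(s['wrist_torque'],2))
E
```

```text
tube Y [-0.07222536] 0.0005812730601243518 3897 face [[-0.0447, -0.0324], [-0.0444, -0.0325], [-0.0447, -0.0326], [-0.0445, -0.0323], [-0.0447, -0.0324], [-0.0445, -0.0325], [-0.0448, -0.0327], [-0.0445, -0.0323], [-0.0448, -0.0325], [-0.0446, -0.0326]]
(np.float64(-0.07222535702977805), np.float64(-0.04461172671061102))
28.2167 148 [-180.   -0.  148.] [-5.4  2.1  5. ] [ 0.36  1.23 -0.09] [ 0.6319 -0.1064  0.079 ] 0.0139
28.6833 130 [-179.9   -0.   130. ] [-6.5  1.8  5.1] [ 0.25  1.38 -0.08] [ 0.6317 -0.1066  0.079 ] 0.0137
29.15 112 [-179.9   -0.   112. ] [-6.3  1.4  5.3] [ 0.28  1.45 -0.1 ] [ 0.6315 -0.1067  0.079 ] 0.0137
29.6167 94 [-179.9    0.    94. ] [-7.4  1.   6. ] [ 0.3   1.62 -0.1 ] [ 0.6312 -0.1068  0.079 ] 0.0136
[-179.9   -0.    94. ] [ 0.24  1.61 -0.06]
```

```bash
python3 - <<'E'
from gap import *
env.set_gripper(.04)
p=env.state()['ee_pos']
env.servo_line([p[0],p[1],.17],vel=.08)
env.servo_line(W(.71,-.06,.20),attitude=[180,0,173.9],vel=.15)
look('w9')
z=np.load('w9.npz');v,u=np.mgrid[0:240,0:560];d=z['d'][:240]
P=pts(z,np.c_[u.ravel(),v.ravel()],d.ravel());X=P[:,:2]@ex;Y=P[:,:2]@ey;Z=P[:,2]
m=(Z>.097)&(Z<.108)&(abs(X-.64)<.05)&(abs(Y+.04)<.05)
Q=onplane(z,np.c_[u.ravel()[m],v.ravel()[m]],.102)[:,:2];r=cv2.minAreaRect((Q*1e3).astype(np.float32));print(m.sum(),r);c=np.array(r[0])/1e3
print('knob X,Y',c@ex,c@ey,env.state()['time_s'])
E
```

```text
1215 ((631.565185546875, -106.64591217041016), (13.784181594848633, 41.4769287109375), 3.779116153717041)
knob X,Y 0.6393218570013798 -0.038929389127301456 33.5583
```

View pics/w9.png

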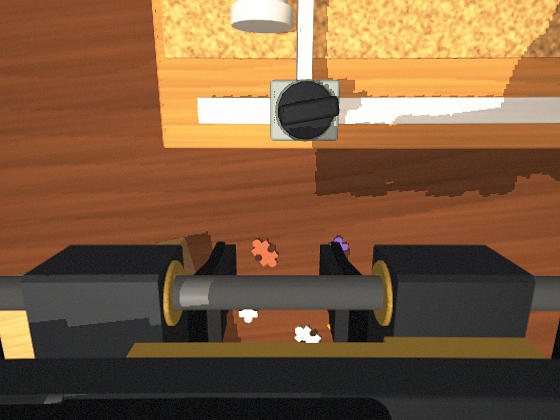

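```bash
python3 - <<'E'
from gap import *
env.servo_line(W(.59,-.06,.21),vel=.2);look('w10');print(env.state()['time_s'])
z=np.load('w10.npz');v,u=np.mgrid[0:240,0:560];d=z['d'][:240]
P=pts(z,np.c_[u.ravel(),v.ravel()],d.ravel());X=P[:,:2]@ex;Y=P[:,:2]@ey;Z=P[:,2]
k=(X>.44)&(X<.512)&(Z>.045)&(Z<.066)&(Y>-.1)&(Y<-.0465)
f=lambda p:np.hypot(Y[k]-p[0]-p[2]*(X[k]-.4997),Z[k]-p[1])-.02
r=least_squares(f,[-.07,.041,0],loss='soft_l1',f_scale=.001);print('tube',r.x,k.sum(),r.fun.std(),X[k].min())
Yr=Y-r.x[0]-r.x[2]*(X-.4997);Zr=Z-r.x[1]
m=(X>.523)&(X<.551)&(Zr>.0215)&(Zr<.028)&(abs(Yr)<.012)
c=np.polyfit(Yr[m],Zr[m],1);print('catch tilt',np.degrees(np.arctan(-c[0])),'offset ang',np.degrees(np.arctan2((Yr[m].min()+Yr[m].max())/2,.024)),m.sum())
for row in range(20,130,20):
    mm=(v.ravel()==row)&(Z>.046)&(Z<.056)&(abs(Y+.0385)<.012)
    if mm.sum()<5: continue
    us=u.ravel()[mm];e=onplane(z,[[us.min()-.5,row],[us.max()+.5,row]],.05)[:,:2];print((e@ex)[0].round(3),(e@ey).round(4))
im,_=env.camera('side');save('s10',im)
E
```

```text
34.3583
tube [-0.07153395  0.04188613 -0.02325593] 4532 0.0006307347275233954 0.4400019830528488
catch tilt -2.470033544475203 offset ang -2.4810338163136336 674
0.451 [-0.045  -0.0329]
0.465 [-0.0447 -0.0325]
0.48 [-0.0445 -0.0329]
0.496 [-0.0451 -0.0325]
0.512 [-0.0448 -0.0329]
0.529 [-0.0446 -0.0325]
```

View pics/w10.png

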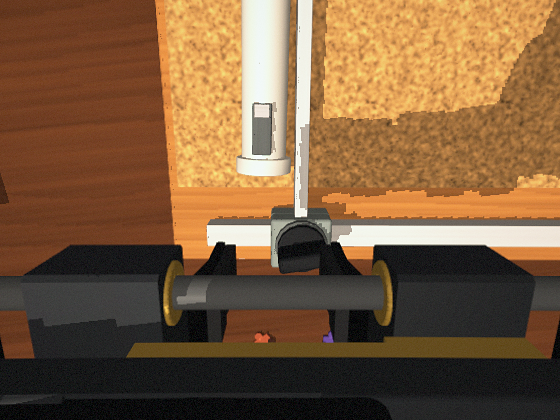

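```bash
python3 - <<'E'
from h import *
a=np.load('top0.npz')['im'];im,_=env.camera('top');df=np.abs(a.astype(int)-im).max(2)>60
for n,(x0,x1,y0,y1) in dict(mug=(132,168,122,162),glue=(118,150,184,210),tray=(388,455,160,214)).items(): print(n,df[y0:y1,x0:x1].mean().round(3))
env.close_job()
E
```

```text
mug 0.0
glue 0.0
tray 0.0
the job is handed in; nothing more can be done
```

The job is done and handed in at about 34 s of the 72 s allowed; no verdict is reported.

I rolled the white tube towards -y in three finger strokes, about 2.5 rad in all. I then slid the stop about 226 mm by its knob, closing the last part slowly until it met the tube. Last, I turned the knob clockwise to its end stop and let go.

What the last checks showed:
- **Catch:** about 2.5° off straight up (limit 15°).
- **Tube:** centre about 42 mm above the table, 26.7 mm from the stop face (needs 20 to 30 mm).
- **Tube alignment:** it lies about 1.3° skewed to the rest, so there is about 1.7 mm of gap at the middle while its -x end seems to touch the plate. This is within the limits.
- **Clamp:** the knob bar stands at about 1.40 rad, which is fully home.
- **Other things:** the mug, glue and tray show no change in the top view.

No check failed. Pushing the plate up also rolled the tube back about 2 mm, which is where most of the catch's 2.5° comes from.

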